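# Snap the battery cover home on the workshop radio

### The arm

A 6-joint arm with a two-finger parallel gripper is mounted at the origin on the work surface. World frame = base frame: x ahead of the robot, y to its left, z up, the work surface at z = 0. Lengths are in mm, angles in rad, forces in N, time in s.
With the tool pointing down it reaches from about 350 to 875 mm from the base axis. Payload 4.2 kg.
Tool frame: the origin (TCP) lies midway between the tips of the shut fingers; the grasp point (between the pads) lies 19 mm behind it; z points along the fingers, y is the line along which they close (so a half turn about z gives the same grasp; the last joint's range is limited). The gripper opens to 85 mm and grips with 20 to 120 N. Pads are 22 mm wide; open, the fingers measure 114 mm over their backs; the gripper's body (76 mm by 85 mm) begins 54 mm behind the grasp point. The pads swing forward as they close: fully open they stand 13 mm farther back than shut.
Start: joints at [-0.898, 0.385, 0.008, 0, -1.194, -0.259], TCP at [251.32, -572.222, 231.312] pointing down, gripper open.
Joint ranges: [-3.14, 3.14], [-1.21, 2.06], [-1.07, 1.41], [-3.16, 2.05], [-2.99, -0.16], [-3.1, 3.1]. Speed limits (rad/s): [2.79, 2.79, 3.14, 3.14, 3.14, 3.14].

### API

Orientations are given as a unit quaternion [x, y, z, w].
In Python, from bench import arm gives the robot as it stands. The module is installed in compiled form; this text tells all that it offers.
- The arm moves only by the shell command python3 -m handwheel 'ROWS' [OPENING]. ROWS is JSON, a list of rows, each an object of numbers: "x", "y", "z": the shift along the world's x, y, z each as a share of 20 cm, from -1 to 1; "ax", "ay", "az": the turn, a rotation vector about the world's x, y, z each as a share of 90 degrees, from -1 to 1. In form: [{"x": .., "y": .., "z": .., "ax": .., "ay": .., "az": ..}, ...]. A call has exactly 8 rows; each row shifts and turns the commanded pose from where the row before left it; what a row does not reach is not made up. A row lasts 1/10 s, in which the tool goes at most 50 mm and 8.59 degrees, less where a joint would pass 70% of its speed; a pose out of reach is approached as far as the arm can. A call with a number of a shift or a turn outside -1 to 1 is refused whole. A call with a gripper value outside its range is refused whole. OPENING is the opening, from -1 (shut) to 1 (fully open), set as the call begins (- or left out, the last holds). The fingers move at their own pace and stop on an object; the grip force is fixed at half the most. Time passes only in rows, so rows that do not move let the fingers close, or fill a call up. It gives the time, the measured TCP pose, the force, the opening and the grip force at its end, in the units of the state.
- arm.read_state(): the state, without advancing time (a new reading comes with each control period).
- arm.get_image(name): name is "scene" or "side" or "wrist"; returns the picture (384x512x3 uint8, red, green, blue); there is no depth.
- arm.camera_params(name): a dict with "K" (3x3 intrinsics, pixels), "position" and "orientation" of the camera in the world. Camera axes: x right, y down, z forward; pixel columns grow to the right and rows downward; lengths in mm; the calibration is good to about 2 mm. A picture is of the moment at which its call begins: read the wrist's pose just before it. camera_params takes no time and is no camera call; for the wrist camera it gives the pose at the moment of the call.
- arm.job_done(): hands the job in; it is judged then, once.
The state is a dict: "clock": time; "joints": joint angles; "joint_vel": joint speeds; "joint_efforts": joint torques, N m; "position": TCP position; "ee_rot": TCP orientation; "contact_force": force on the tool from outside, world axes, zero at the start; "wrist_torque": the same for the moment, N m; "gripper_width": finger opening in mm; "grasp_force": force on a finger pad.
Only numpy, scipy, OpenCV 4.12 (cv2) and the standard library are available. Lean on these libraries where they do the work, as an engineer would, in place of code of your own. Each camera call takes 0.05 s, during which the arm holds its last target. There are 200 camera calls.

### The job

The workshop radio lies on its face on the bench with its battery cover laid loosely over the battery bay. Press the cover down corner by corner until all four clips have clicked and it sits fully home, flush with the radio's back. Do not knock over or shove aside the mug.

Things in the scene. Friction and masses are not known exactly. Their poses are not given: they have to be found in the camera images.
- radio: Dark grey portable radio lying on its face, fixed, 150 (x) x 230 (y) x 70 mm high: black carrying handle along its -x side, vent slots on the +y half of its back, thin steel aerial along the +x edge. Origin: centre of its underside, on the bench; z up. The flat back faces up at 70 mm, with a recess 5 mm deep, 89 x 125 mm, for the battery cover.
- battery_bay (a point): Centre of the bay at recess floor level, 65 mm above the bench, in the radio at x 0, y -40 mm, axes as the radio's. The cover's origin coincides with it when home. Four spring clips inside the bay at x +-31, y +-43 mm from here, one under each corner of the cover.
- cover: Grey loose slab 84 (x) x 120 (y) x 5 mm, 80 g, with a hooked leg 15 mm long under each corner. Origin: centre of slab's underside; axes as radio. Starts level on the clips, legs in the bay, 9 mm above home. Pressed within 12 mm of x +-26, y +-42 mm with 6 to 15 N, that corner goes down and its clip snaps; other corners may tip up until pressed. Home, its top is flush at 70 mm and stops hard.
- mug: White ceramic mug, loose, 76 mm across, 85 mm tall, 300 g, standing on the bench between the radio and a grey switch box, towards the far side; not to be disturbed. Origin: centre of its underside, z up, handle towards its +y.

How it is judged:
By the outcome, as a careful person would: the job done as asked, in the order asked, and still so for the second after the job is handed in, with the robot touching nothing.
It also fails if it takes over 35 s, if anything falls off the work surface, if the arm or the gripper's body presses on something with over 40 N, if the wrist force passes 120 N, or if a joint passes its speed limit or range.

## Working session

There is one attempt and no reset: what is moved stays moved. The work goes in short steps, Python scripts to look and compute and a shell command to move; the robot and the scene stay as the last step left them, time stands still between calls to the robot, and variables do not carry over. Pictures are saved under pics/ and viewed, at most 10 in all, crops included, and the job is handed in when it is done.

```bash
mkdir -p pics
cat > h.py <<'E'
import numpy as np, cv2
from scipy.spatial.transform import Rotation as R
from bench import arm
def snap(n,f):
    p=arm.camera_params(n); im=arm.get_image(n)
    cv2.imwrite('pics/'+f,im[:,:,::-1]); return im,p
def cast(p,uv,z):
    d=R.from_quat(p['orientation']).apply(np.linalg.inv(p['K'])@[uv[0],uv[1],1.])
    o=np.array(p['position']); return o+d*(z-o[2])/d[2]
def proj(p,X):
    c=R.from_quat(p['orientation']).inv().apply(np.array(X)-p['position']); q=np.array(p['K'])@c; return q[:2]/q[2]
E
python3 - <<'E'
from h import *
import json
P={}
ims=[]
for n in('scene','side'):
    im,p=snap(n,n+'.png'); P[n]={k:np.array(v).tolist() for k,v in p.items()}
    print(n,P[n])
json.dump(P,open('P.json','w')); print(arm.read_state())
E
```

```text
scene {'K': [[467.9577136956881, 0.0, 256.7413166657085], [0.0, 467.9577136956881, 192.73177241323685], [0.0, 0.0, 1.0]], 'position': [978.1697867650036, 490.57706334027665, 712.4917541250325], 'orientation': [0.2757062308495466, 0.8835069154101495, -0.35921223577758915, -0.11986731982006227]}
side {'K': [[365.83029941739744, 0.0, 256.76831130815594], [0.0, 365.83029941739744, 184.48409732799837], [0.0, 0.0, 1.0]], 'position': [227.7869492704496, -433.3137348772572, 511.77118135255694], 'orientation': [0.8400500190296404, -0.3299583409585044, 0.16602717827426883, -0.3973391936802816]}
{'clock': 0.1, 'joints': array([-8.98424019e-01,  3.85482430e-01,  6.79270153e-03, -4.58322562e-04,
       -1.19400180e+00, -2.58598286e-01]), 'joint_vel': array([ 0.00104172, -0.00120514,  0.00500619,  0.00268898,  0.00224706,
       -0.00118206]), 'joint_efforts': array([-7.74473119e-04, -3.93319881e+01,  1.88929403e+01,  4.19793874e+00,
       -2.54381528e-03, -3.37202117e-06]), 'position': array([ 251.10978918, -571.77735345,  230.33766298]), 'ee_rot': array([-2.05331480e-01,  9.78692005e-01,  9.42389416e-04, -2.34994824e-04]), 'contact_force': array([0.69246586, 0.25269113, 0.1751929 ]), 'wrist_torque': array([0.0256681 , 0.00784831, 0.01162966]), 'grasp_force': 0.0, 'gripper_width': 85.39474793083947}
```

View pics/scene.png

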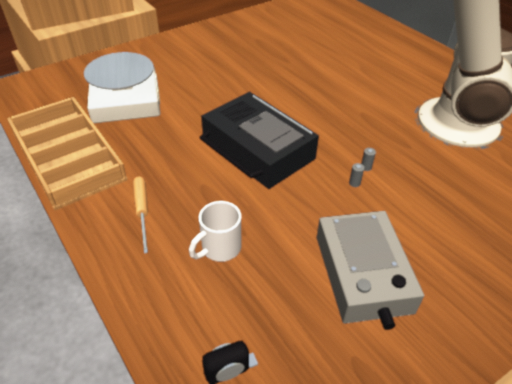

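View pics/side.png

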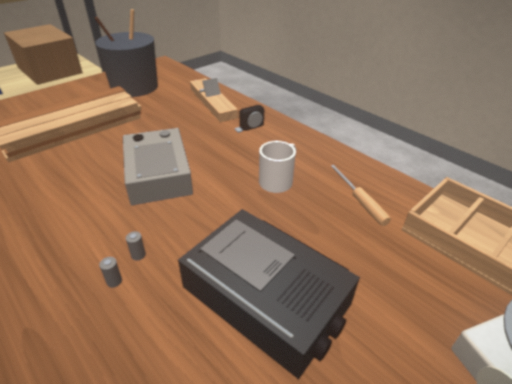

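The scene view shows the radio at about (260,135), the mug at (220,230) and the switch box at (370,265). In the side view the radio is at (268,285), with the grey cover at about (243,252), and the mug is at (277,165). Next I measure the cover's corners.

Run:
```python
from h import *
import json
P=json.load(open('P.json'))
outs=[]
for n,(x0,y0,x1,y1),z in(('side',(170,200,365,370),79),('scene',(190,85,330,190),79)):
    im=cv2.imread(f'pics/{n}.png'); c=im[y0:y1,x0:x1]
    outs.append(cv2.resize(c,(400,int(400*c.shape[0]/c.shape[1])),interpolation=cv2.INTER_CUBIC))
    g=c.max(2).astype(int); s=g-c.min(2)
    seed={'side':(243,252),'scene':(272,130)}[n]
    print(n,'seed',c[seed[1]-y0,seed[0]-x0])
    for t in(60,70,80,90,100):
        m=((g>t)&(s<25)).astype(np.uint8); m=cv2.morphologyEx(m,cv2.MORPH_OPEN,np.ones((3,3)))
        k,l,st,ce=cv2.connectedComponentsWithStats(m); i=l[seed[1]-y0,seed[0]-x0]
        if i==0: print(t,'none');continue
        cn=max(cv2.findContours((l==i).astype(np.uint8),0,2)[0],key=cv2.contourArea)
        ap=cv2.approxPolyDP(cv2.convexHull(cn),4,True)[:,0]+[x0,y0]
        print(t,st[i,4],[(tuple(a.tolist()),cast(P[n],a,z)[:2].round().tolist()) for a in ap])
h=max(o.shape[0] for o in outs)
cv2.imwrite('pics/crop.png',np.hstack([cv2.copyMakeBorder(o,0,h-o.shape[0],0,0,0) for o in outs]))
```

```text
side seed [135 140 146]
60 12805 [((180, 259), [393.0, -101.0]), ((244, 211), [534.0, -88.0]), ((357, 280), [557.0, -304.0]), ((301, 353), [419.0, -319.0])]
70 12455 [((180, 259), [393.0, -101.0]), ((244, 211), [534.0, -88.0]), ((357, 280), [557.0, -304.0]), ((301, 352), [420.0, -318.0])]
80 9819 [((181, 258), [396.0, -101.0]), ((244, 211), [534.0, -88.0]), ((327, 258), [558.0, -249.0]), ((329, 315), [484.0, -311.0]), ((301, 351), [421.0, -317.0])]
90 5542 [((186, 257), [402.0, -104.0]), ((233, 219), [507.0, -90.0]), ((293, 252), [528.0, -207.0]), ((294, 337), [427.0, -300.0]), ((278, 333), [417.0, -283.0])]
100 3438 [((235, 219), [510.0, -92.0]), ((293, 253), [527.0, -208.0]), ((261, 289), [446.0, -221.0]), ((201, 249), [428.0, -107.0])]
scene seed [114 119 124]
60 1446 [((240, 124), [522.0, -210.0]), ((267, 111), [444.0, -217.0]), ((303, 136), [433.0, -99.0]), ((274, 152), [516.0, -92.0])]
70 1381 [((240, 124), [522.0, -210.0]), ((267, 111), [444.0, -217.0]), ((302, 136), [435.0, -100.0]), ((274, 151), [515.0, -94.0])]
80 1306 [((241, 124), [520.0, -209.0]), ((266, 111), [446.0, -218.0]), ((302, 136), [435.0, -100.0]), ((275, 151), [513.0, -93.0])]
90 1235 [((241, 124), [520.0, -209.0]), ((267, 112), [446.0, -213.0]), ((301, 136), [437.0, -101.0]), ((274, 150), [513.0, -97.0])]
100 1161 [((242, 123), [517.0, -211.0]), ((267, 112), [446.0, -213.0]), ((301, 136), [437.0, -101.0]), ((275, 150), [511.0, -96.0])]
```

View pics/crop.png

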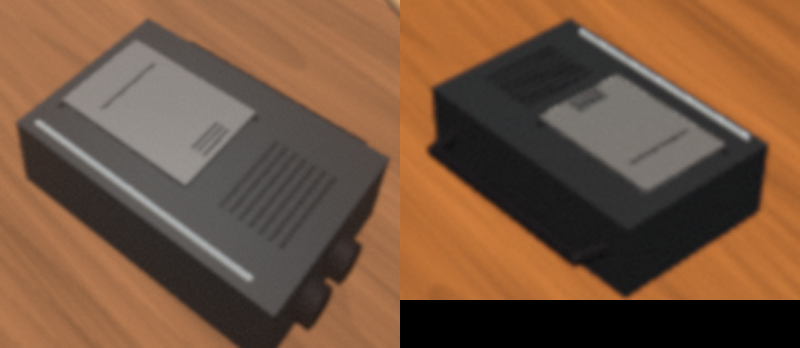

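The crop shows the cover seated square in its bay, and the two views agree. The centre is about (478,-156), the sides measure 117 × 80 mm, and the radio's +y axis points along (0.11,-0.994). I'll move over it and refine with the wrist camera.

```bash
python3 -m handwheel '[{"x":0.1,"y":0.2,"az":-0.09},{"x":0.1,"y":0.2,"az":-0.09},{"x":0.1,"y":0.2},{"x":0.1,"y":0.2},{"x":0.1,"y":0.2},{"x":0.1,"y":0.2},{"x":0.1,"y":0.2},{"x":0.1,"y":0.2}]' -1
python3 - <<'E'
from h import *
im,p=snap('wrist','w1.png')
import json; P=json.load(open('P.json')); P['wrist']={k:np.array(v).tolist() for k,v in p.items()}; json.dump(P,open('P.json','w'))
print(p, arm.read_state()['position'])
for X in [(478,-156,79),(456.8,-200.6,79),(447.6,-117.2,79),(508.4,-194.8,79),(499.2,-111.4,79)]: print(X,proj(p,X).round())
for c in (cast(P['scene'],(222,215),85),cast(P['side'],(278,150),85)): print('mug',c)
E
```

```text
{'K': array([[321.8047336 ,   0.        , 255.38630637],
       [  0.        , 321.8047336 , 196.83595682],
       [  0.        ,   0.        ,   1.        ]]), 'position': array([ 184.77247005, -601.61579421,  373.53062275]), 'orientation': array([0.54119378, 0.82817411, 0.12233989, 0.0791826 ])} [ 251.14948126 -571.85037853  230.45724951]
(478, -156, 79) [482. 466.]
(456.8, -200.6, 79) [462. 444.]
(447.6, -117.2, 79) [522. 459.]
(508.4, -194.8, 79) [443. 472.]
(499.2, -111.4, 79) [501. 486.]
mug [701.19451068   1.1122186   85.        ]
mug [707.07669532  -0.95840419  85.        ]invalid input at $[0]: expected keys x, y, z, ax, ay, az
```

View pics/w1.png

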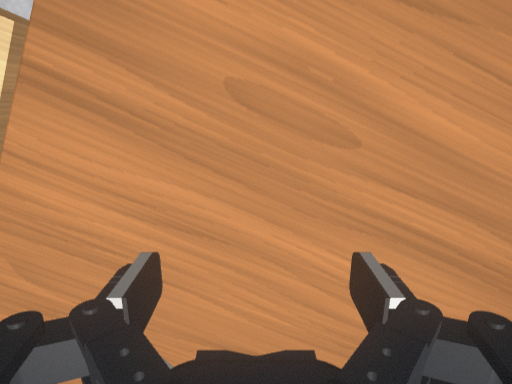

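The arm did not move because every row needs all six keys, so the picture shows only bare bench and the open fingers. I'll resend the move.

```bash
python3 -m handwheel '[{"x":0.1,"y":0.2,"z":0,"ax":0,"ay":0,"az":-0.09},{"x":0.1,"y":0.2,"z":0,"ax":0,"ay":0,"az":-0.09},{"x":0.1,"y":0.2,"z":0,"ax":0,"ay":0,"az":0},{"x":0.1,"y":0.2,"z":0,"ax":0,"ay":0,"az":0},{"x":0.1,"y":0.2,"z":0,"ax":0,"ay":0,"az":0},{"x":0.1,"y":0.2,"z":0,"ax":0,"ay":0,"az":0},{"x":0.1,"y":0.2,"z":0,"ax":0,"ay":0,"az":0},{"x":0.1,"y":0.2,"z":0,"ax":0,"ay":0,"az":0}]' -1
python3 - <<'E'
from h import *
im,p=snap('wrist','w2.png')
print(arm.read_state()['position'])
for X in [(478,-156,79),(456.8,-200.6,79),(447.6,-117.2,79),(508.4,-194.8,79),(499.2,-111.4,79)]:
    u=proj(p,X); print(X,u.round()); cv2.circle(im,tuple(int(a) for a in u),3,(255,0,0),-1)
g=im.max(2).astype(int); s=g-im.min(2)
u=proj(p,(478,-156,79)).astype(int)
for t in(80,90,100,110,120):
    m=((g>t)&(s<25)).astype(np.uint8); m=cv2.morphologyEx(m,cv2.MORPH_OPEN,np.ones((5,5)))
    k,l,st,ce=cv2.connectedComponentsWithStats(m); q=np.clip(u+[8,8],0,[511,383]); i=l[q[1],q[0]]
    if i==0: continue
    cn=max(cv2.findContours((l==i).astype(np.uint8),0,2)[0],key=cv2.contourArea)
    ap=cv2.approxPolyDP(cv2.convexHull(cn),6,True)[:,0]
    print(t,st[i,4],[(tuple(a.tolist()),cast(p,a,79)[:2].round().tolist()) for a in ap])
cv2.imwrite('pics/w2.png',im[:,:,::-1])
E
```

```text
clock: 0.95
position: [411.6, -250.4, 231.3]
ee_rot: [-0.065, 0.998, 0.0, 0.0]
contact_force: [0.5, -0.4, 1.3]
gripper_width: 0.1
grasp_force: 0.0
[ 414.06095498 -246.59813655  231.38511077]
(478, -156, 79) [340. 255.]
(456.8, -200.6, 79) [300. 231.]
(447.6, -117.2, 79) [384. 232.]
(508.4, -194.8, 79) [297. 277.]
(499.2, -111.4, 79) [378. 278.]
80 22693 [((417, 182), [393.0, -99.0]), ((398, 312), [536.0, -80.0]), ((252, 326), [574.0, -233.0]), ((190, 286), [533.0, -304.0]), ((177, 214), [455.0, -322.0]), ((184, 182), [422.0, -318.0])]
90 20946 [((417, 182), [393.0, -99.0]), ((398, 312), [536.0, -80.0]), ((252, 308), [552.0, -236.0]), ((189, 273), [518.0, -306.0]), ((184, 182), [422.0, -318.0])]
100 17194 [((398, 312), [536.0, -80.0]), ((259, 281), [518.0, -233.0]), ((206, 187), [424.0, -296.0]), ((417, 182), [393.0, -99.0])]
110 15049 [((399, 309), [532.0, -80.0]), ((300, 291), [524.0, -189.0]), ((207, 189), [426.0, -295.0]), ((417, 182), [393.0, -99.0])]
120 13150 [((401, 288), [507.0, -84.0]), ((300, 291), [524.0, -189.0]), ((207, 189), [426.0, -295.0]), ((417, 183), [394.0, -99.0])]
```

View pics/w2.png

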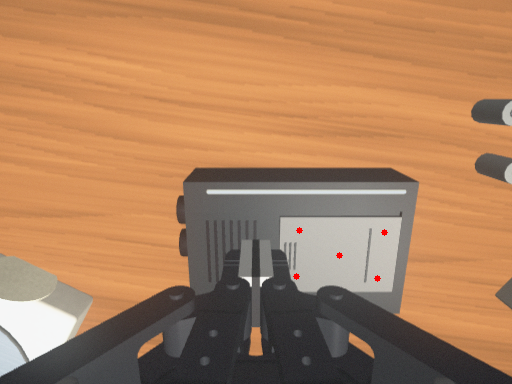

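The wrist view shows the cover at (281,217)–(400,292). My four press points fall inside its corners, so the measurement holds. I'll go above corner A (456.8,-200.6).

```bash
python3 -m handwheel '[{"x":0.057,"y":0.0645,"z":-0.16,"ax":0,"ay":0,"az":0},{"x":0.057,"y":0.0645,"z":-0.16,"ax":0,"ay":0,"az":0},{"x":0.057,"y":0.0645,"z":-0.16,"ax":0,"ay":0,"az":0},{"x":0.057,"y":0.0645,"z":-0.16,"ax":0,"ay":0,"az":0},{"x":0,"y":0,"z":-0.05,"ax":0,"ay":0,"az":0},{"x":0,"y":0,"z":0,"ax":0,"ay":0,"az":0},{"x":0,"y":0,"z":0,"ax":0,"ay":0,"az":0},{"x":0,"y":0,"z":0,"ax":0,"ay":0,"az":0}]' -1
```

```text
clock: 1.8
position: [457.6, -201.3, 94.9]
ee_rot: [-0.065, 0.998, -0.0, 0.002]
contact_force: [-0.4, 0.0, 0.6]
gripper_width: 0.0
grasp_force: 0.0
```

```bash
python3 -m handwheel '[{"x":0,"y":0,"z":-0.05,"ax":0,"ay":0,"az":0},{"x":0,"y":0,"z":-0.01,"ax":0,"ay":0,"az":0},{"x":0,"y":0,"z":-0.01,"ax":0,"ay":0,"az":0},{"x":0,"y":0,"z":-0.01,"ax":0,"ay":0,"az":0},{"x":0,"y":0,"z":-0.01,"ax":0,"ay":0,"az":0},{"x":0,"y":0,"z":0,"ax":0,"ay":0,"az":0},{"x":0,"y":0,"z":0,"ax":0,"ay":0,"az":0},{"x":0,"y":0,"z":0,"ax":0,"ay":0,"az":0}]' -1
```

```text
clock: 2.6
position: [456.9, -201.0, 75.9]
ee_rot: [-0.066, 0.998, -0.0, -0.0]
contact_force: [-2.1, -1.3, 5.6]
gripper_width: 0.1
grasp_force: 2.7
```

```bash
python3 -m handwheel '[{"x":0,"y":0,"z":-0.01,"ax":0,"ay":0,"az":0},{"x":0,"y":0,"z":-0.01,"ax":0,"ay":0,"az":0},{"x":0,"y":0,"z":-0.005,"ax":0,"ay":0,"az":0},{"x":0,"y":0,"z":-0.005,"ax":0,"ay":0,"az":0},{"x":0,"y":0,"z":0,"ax":0,"ay":0,"az":0},{"x":0,"y":0,"z":0,"ax":0,"ay":0,"az":0},{"x":0,"y":0,"z":0,"ax":0,"ay":0,"az":0},{"x":0,"y":0,"z":0,"ax":0,"ay":0,"az":0}]' -1
```

```text
clock: 3.4
position: [456.9, -201.2, 72.6]
ee_rot: [-0.066, 0.998, -0.001, 0.0]
contact_force: [-8.8, 2.4, 25.6]
gripper_width: 0.0
grasp_force: 12.7
```

```bash
python3 -m handwheel '[{"x":0,"y":0,"z":0.15,"ax":0,"ay":0,"az":0},{"x":-0.023,"y":0.2085,"z":0,"ax":0,"ay":0,"az":0},{"x":-0.023,"y":0.2085,"z":0,"ax":0,"ay":0,"az":0},{"x":0,"y":0,"z":0,"ax":0,"ay":0,"az":0},{"x":0,"y":0,"z":-0.05,"ax":0,"ay":0,"az":0},{"x":0,"y":0,"z":0,"ax":0,"ay":0,"az":0},{"x":0,"y":0,"z":0,"ax":0,"ay":0,"az":0},{"x":0,"y":0,"z":0,"ax":0,"ay":0,"az":0}]' -1
python3 - <<'E'
from h import *
a,_=snap('side','s2.png'); b,_=snap('scene','c2.png')
c=cv2.resize(a[180:370,160:370],(440,400)); d=cv2.resize(b[85:190,200:330],(360,290))
cv2.imwrite('pics/c3.png',np.hstack([c,cv2.copyMakeBorder(d,0,110,0,0,0)])[:,:,::-1])
E
```

```text
clock: 4.2
position: [447.7, -118.0, 89.0]
ee_rot: [-0.065, 0.998, -0.0, -0.0]
contact_force: [0.7, -0.3, 0.3]
gripper_width: -0.0
grasp_force: 0.0
```

View pics/c3.png

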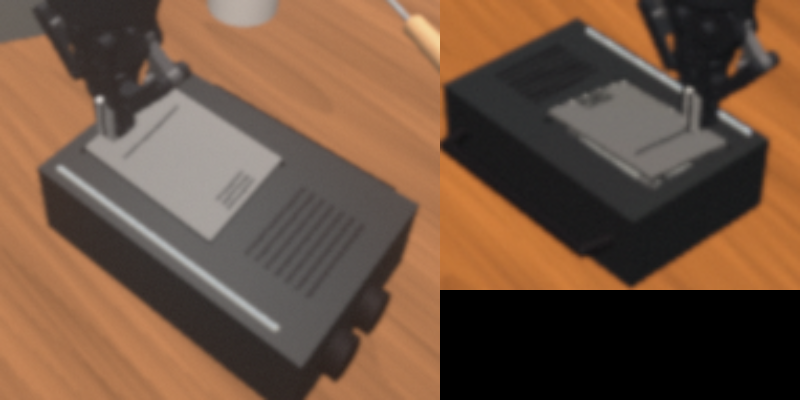

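Corner A is down and the far (-x) side is tipped up, as the task said it might be. The finger is over corner B, so I'll press it.

```bash
python3 -m handwheel '[{"x":0,"y":0,"z":-0.04,"ax":0,"ay":0,"az":0},{"x":0,"y":0,"z":-0.015,"ax":0,"ay":0,"az":0},{"x":0,"y":0,"z":-0.01,"ax":0,"ay":0,"az":0},{"x":0,"y":0,"z":-0.01,"ax":0,"ay":0,"az":0},{"x":0,"y":0,"z":-0.01,"ax":0,"ay":0,"az":0},{"x":0,"y":0,"z":-0.005,"ax":0,"ay":0,"az":0},{"x":0,"y":0,"z":0,"ax":0,"ay":0,"az":0},{"x":0,"y":0,"z":0,"ax":0,"ay":0,"az":0}]' -1
```

```text
clock: 5.1
position: [447.4, -117.2, 73.0]
ee_rot: [-0.066, 0.998, -0.0, -0.0]
contact_force: [-7.2, 2.9, 16.6]
gripper_width: -0.2
grasp_force: 8.7
```

```bash
python3 -m handwheel '[{"x":0,"y":0,"z":-0.005,"ax":0,"ay":0,"az":0},{"x":0,"y":0,"z":0,"ax":0,"ay":0,"az":0},{"x":0,"y":0,"z":0.15,"ax":0,"ay":0,"az":0},{"x":0.129,"y":0.0145,"z":0,"ax":0,"ay":0,"az":0},{"x":0.129,"y":0.0145,"z":0,"ax":0,"ay":0,"az":0},{"x":0,"y":0,"z":-0.04,"ax":0,"ay":0,"az":0},{"x":0,"y":0,"z":0,"ax":0,"ay":0,"az":0},{"x":0,"y":0,"z":0,"ax":0,"ay":0,"az":0}]' -1
```

```text
clock: 5.9
position: [498.1, -111.5, 91.5]
ee_rot: [-0.065, 0.998, 0.0, -0.001]
contact_force: [0.0, -0.1, -0.3]
gripper_width: 0.1
grasp_force: 0.0
```

```bash
python3 -m handwheel '[{"x":0,"y":0,"z":-0.04,"ax":0,"ay":0,"az":0},{"x":0,"y":0,"z":-0.015,"ax":0,"ay":0,"az":0},{"x":0,"y":0,"z":-0.01,"ax":0,"ay":0,"az":0},{"x":0,"y":0,"z":-0.01,"ax":0,"ay":0,"az":0},{"x":0,"y":0,"z":-0.01,"ax":0,"ay":0,"az":0},{"x":0,"y":0,"z":-0.01,"ax":0,"ay":0,"az":0},{"x":0,"y":0,"z":0,"ax":0,"ay":0,"az":0},{"x":0,"y":0,"z":0,"ax":0,"ay":0,"az":0}]' -1
```

```text
clock: 6.7
position: [499.2, -111.4, 73.3]
ee_rot: [-0.066, 0.998, 0.0, 0.0]
contact_force: [-0.5, -0.3, 0.3]
gripper_width: -0.1
grasp_force: 0.0
```

```bash
python3 -m handwheel '[{"x":0,"y":0,"z":-0.005,"ax":0,"ay":0,"az":0},{"x":0,"y":0,"z":-0.005,"ax":0,"ay":0,"az":0},{"x":0,"y":0,"z":-0.005,"ax":0,"ay":0,"az":0},{"x":0,"y":0,"z":-0.005,"ax":0,"ay":0,"az":0},{"x":0,"y":0,"z":0,"ax":0,"ay":0,"az":0},{"x":0,"y":0,"z":0,"ax":0,"ay":0,"az":0},{"x":0,"y":0,"z":0,"ax":0,"ay":0,"az":0},{"x":0,"y":0,"z":0,"ax":0,"ay":0,"az":0}]' -1
```

```text
clock: 7.5
position: [499.4, -111.6, 71.4]
ee_rot: [-0.066, 0.998, -0.0, 0.0]
contact_force: [-5.1, 2.6, 15.8]
gripper_width: 0.3
grasp_force: 7.9
```

```bash
python3 -m handwheel '[{"x":0,"y":0,"z":0.15,"ax":0,"ay":0,"az":0},{"x":0.023,"y":-0.2085,"z":0,"ax":0,"ay":0,"az":0},{"x":0.023,"y":-0.2085,"z":0,"ax":0,"ay":0,"az":0},{"x":0,"y":0,"z":-0.04,"ax":0,"ay":0,"az":0},{"x":0,"y":0,"z":0,"ax":0,"ay":0,"az":0},{"x":0,"y":0,"z":-0.04,"ax":0,"ay":0,"az":0},{"x":0,"y":0,"z":-0.01,"ax":0,"ay":0,"az":0},{"x":0,"y":0,"z":-0.01,"ax":0,"ay":0,"az":0}]' -1
```

```text
clock: 8.3
position: [508.4, -194.0, 78.9]
ee_rot: [-0.066, 0.998, 0.0, -0.0]
contact_force: [-0.7, 0.4, 0.2]
gripper_width: 0.2
grasp_force: 0.0
```

```bash
python3 -m handwheel '[{"x":0,"y":0,"z":-0.01,"ax":0,"ay":0,"az":0},{"x":0,"y":0,"z":-0.01,"ax":0,"ay":0,"az":0},{"x":0,"y":0,"z":-0.01,"ax":0,"ay":0,"az":0},{"x":0,"y":0,"z":-0.005,"ax":0,"ay":0,"az":0},{"x":0,"y":0,"z":-0.005,"ax":0,"ay":0,"az":0},{"x":0,"y":0,"z":-0.005,"ax":0,"ay":0,"az":0},{"x":0,"y":0,"z":-0.005,"ax":0,"ay":0,"az":0},{"x":0,"y":0,"z":0,"ax":0,"ay":0,"az":0}]' -1
```

```text
clock: 9.1
position: [508.6, -194.6, 70.1]
ee_rot: [-0.066, 0.998, -0.0, -0.0]
contact_force: [-1.9, 2.5, 7.2]
gripper_width: 0.2
grasp_force: 3.7
```

```bash
python3 -m handwheel '[{"x":0,"y":0,"z":-0.005,"ax":0,"ay":0,"az":0},{"x":0,"y":0,"z":0,"ax":0,"ay":0,"az":0},{"x":0,"y":0,"z":0,"ax":0,"ay":0,"az":0},{"x":0,"y":0,"z":0,"ax":0,"ay":0,"az":0},{"x":0,"y":0,"z":0,"ax":0,"ay":0,"az":0},{"x":0,"y":0,"z":0,"ax":0,"ay":0,"az":0},{"x":0,"y":0,"z":0,"ax":0,"ay":0,"az":0},{"x":0,"y":0,"z":0,"ax":0,"ay":0,"az":0}]' -1
```

```text
clock: 9.9
position: [508.6, -194.6, 70.1]
ee_rot: [-0.066, 0.998, -0.0, 0.0]
contact_force: [-4.4, 4.1, 12.8]
gripper_width: 0.3
grasp_force: 6.5
```

```bash
python3 -m handwheel '[{"x":0,"y":0,"z":0.1,"ax":0,"ay":0,"az":0},{"x":-0.129,"y":-0.0145,"z":0,"ax":0,"ay":0,"az":0},{"x":-0.129,"y":-0.0145,"z":0,"ax":0,"ay":0,"az":0},{"x":0,"y":0,"z":-0.04,"ax":0,"ay":0,"az":0},{"x":0,"y":0,"z":-0.03,"ax":0,"ay":0,"az":0},{"x":0,"y":0,"z":-0.01,"ax":0,"ay":0,"az":0},{"x":0,"y":0,"z":-0.01,"ax":0,"ay":0,"az":0},{"x":0,"y":0,"z":-0.005,"ax":0,"ay":0,"az":0}]' -1
```

```text
clock: 10.7
position: [457.6, -200.6, 70.0]
ee_rot: [-0.066, 0.998, -0.0, -0.0]
contact_force: [-3.0, 3.2, 13.2]
gripper_width: 0.1
grasp_force: 6.8
```

C and A both stop hard at 70 mm. Next I recheck B and D.

```bash
python3 -m handwheel '[{"x":0,"y":0,"z":0.1,"ax":0,"ay":0,"az":0},{"x":-0.023,"y":0.2085,"z":0,"ax":0,"ay":0,"az":0},{"x":-0.023,"y":0.2085,"z":0,"ax":0,"ay":0,"az":0},{"x":0,"y":0,"z":-0.04,"ax":0,"ay":0,"az":0},{"x":0,"y":0,"z":-0.03,"ax":0,"ay":0,"az":0},{"x":0,"y":0,"z":-0.02,"ax":0,"ay":0,"az":0},{"x":0,"y":0,"z":-0.015,"ax":0,"ay":0,"az":0},{"x":0,"y":0,"z":0,"ax":0,"ay":0,"az":0}]' -1
```

```text
clock: 11.5
position: [447.9, -117.8, 70.0]
ee_rot: [-0.065, 0.998, -0.0, -0.0]
contact_force: [-5.9, 6.5, 18.9]
gripper_width: 0.2
grasp_force: 9.5
```

```bash
python3 -m handwheel '[{"x":0,"y":0,"z":0.1,"ax":0,"ay":0,"az":0},{"x":0.129,"y":0.0145,"z":0,"ax":0,"ay":0,"az":0},{"x":0.129,"y":0.0145,"z":0,"ax":0,"ay":0,"az":0},{"x":0,"y":0,"z":-0.04,"ax":0,"ay":0,"az":0},{"x":0,"y":0,"z":-0.03,"ax":0,"ay":0,"az":0},{"x":0,"y":0,"z":-0.02,"ax":0,"ay":0,"az":0},{"x":0,"y":0,"z":-0.01,"ax":0,"ay":0,"az":0},{"x":0,"y":0,"z":0,"ax":0,"ay":0,"az":0}]' -1
```

```text
clock: 12.3
position: [497.9, -112.2, 70.0]
ee_rot: [-0.066, 0.998, -0.0, -0.001]
contact_force: [-4.6, 0.8, 16.2]
gripper_width: -0.2
grasp_force: 7.7
```

All four corners stop hard at 70.0 mm. I'll lift away and take one last look.

```bash
python3 -m handwheel '[{"x":0,"y":0,"z":0.2,"ax":0,"ay":0,"az":0},{"x":0,"y":0,"z":0.2,"ax":0,"ay":0,"az":0},{"x":0,"y":0,"z":0.2,"ax":0,"ay":0,"az":0},{"x":-0.1,"y":-0.2,"z":0.05,"ax":0,"ay":0,"az":0},{"x":-0.1,"y":-0.2,"z":0,"ax":0,"ay":0,"az":0},{"x":-0.1,"y":-0.2,"z":0,"ax":0,"ay":0,"az":0},{"x":0,"y":-0.2,"z":0,"ax":0,"ay":0,"az":0},{"x":0,"y":0,"z":0,"ax":0,"ay":0,"az":0}]' -1
python3 - <<'E'
from h import *
a,_=snap('side','s4.png'); b,_=snap('scene','c4.png')
c=cv2.resize(a[130:370,160:370],(440,500)); d=cv2.resize(b[85:270,180:330],(360,444))
cv2.imwrite('pics/c5.png',np.hstack([c,cv2.copyMakeBorder(d,0,56,0,0,0)])[:,:,::-1])
E
```

```text
clock: 13.1
position: [437.5, -274.9, 197.6]
ee_rot: [-0.063, 0.998, -0.0, -0.001]
contact_force: [-0.5, 0.1, -1.1]
gripper_width: -0.1
grasp_force: 0.0
```

View pics/c5.png

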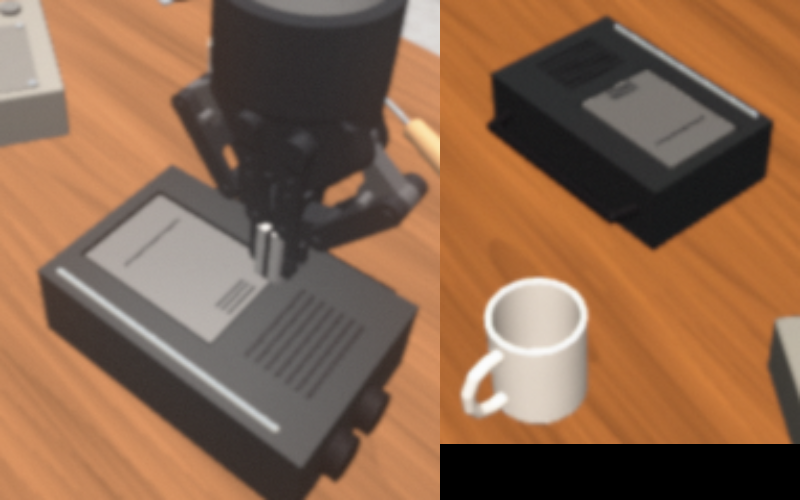

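The cover is flush all round, the mug is standing where it was, and the robot is clear.

```bash
python3 -c "
from bench import arm
print(arm.job_done())"
```

```text
the job is handed in; nothing more can be done
None
```

The battery cover is pressed home, with all four corners stopping hard at 70 mm, flush with the radio's back; the mug was not touched, and I handed the job in at about 13 s (no verdict was returned).

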